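# Set up the canister tray at the carving station

### The job

Set up the seasoning tray for the carver: stand the four steel canisters on the tray's cork pads, one centred on each pad, in order of height, with the shortest at the end of the tray nearer the carving board and the tallest at the far end. Set them down upright without dropping them, and do not disturb the stemmed glass standing among them.

Things in the scene. Friction and masses are not known exactly. Their poses are not given: they have to be found in the camera images.
- canister_small: the smallest of four matching lidded canisters (plain brushed-steel cylinder, flush bamboo lid 12 mm thick, lid and body one piece): 40 mm in diameter, 55 mm tall, loose, standing upright on the counter (surface z = 0). Origin: centre of its underside; z up along its axis. Can be gripped across the diameter from above; about 0.11 kg, varies by 25 per cent.
- canister_medium: the second smallest of four matching lidded canisters (plain brushed-steel cylinder, flush bamboo lid 12 mm thick, lid and body one piece): 46 mm in diameter, 80 mm tall, loose, standing upright on the counter (surface z = 0). Origin: centre of its underside; z up along its axis. Can be gripped across the diameter from above; about 0.19 kg, varies by 25 per cent.
- canister_large: the second largest of four matching lidded canisters (plain brushed-steel cylinder, flush bamboo lid 12 mm thick, lid and body one piece): 54 mm in diameter, 105 mm tall, loose, standing upright on the counter (surface z = 0). Origin: centre of its underside; z up along its axis. Can be gripped across the diameter from above; about 0.30 kg, varies by 25 per cent.
- canister_tallest: the largest of four matching lidded canisters (plain brushed-steel cylinder, flush bamboo lid 12 mm thick, lid and body one piece): 62 mm in diameter, 130 mm tall, loose, standing upright on the counter (surface z = 0). Origin: centre of its underside; z up along its axis. Can be gripped across the diameter from above; about 0.45 kg, varies by 25 per cent.
- pad0: First of four equal round cork pads (70 mm diameter) in one straight row at 90 mm spacing, in the order pad0 to pad3, set in a fixed oak tray beyond the canisters; pad0 is at the tray's left (+y) end seen from the robot. Origin: centre of the pad's top face, 15 mm above the counter; y axis along the row towards pad0's end, z up.
- pad1: Second cork pad of the row, next to pad0; same size, origin and axes as pad0. The oak tray is 130 mm deep and 400 mm long, centred on the row; its rim stands 6 mm higher than the pads.
- pad2: Third cork pad of the row, next to pad3; same size, origin and axes as pad0. At each end of the tray, 60 mm from the centre of the end pad, is a steel bar grip that stands 30 mm higher than the pads.
- pad3: Fourth cork pad, at the tray's right (-y) end seen from the robot; same size, origin and axes as pad0.
- board: fixed bamboo carving board with black ends, with a roast and a knife on it, 400 x 280 mm, 24 mm thick (about 85 mm high with the roast), at the left (+y) or the right (-y) side of the counter, outside the canisters and the tray; a pan of salad lies on the other side. Origin: centre of its underside.
- glass: small empty stemmed glass, 125 mm tall, at most 60 mm wide (its foot), loose and easily upset, standing among the canisters. Origin: centre of its underside. A pepper mill (138 mm tall) and a blue salt cellar (48 mm tall, 74 mm wide) stand among them too. Gaps between standing things are at least 40 mm; nothing on the way to the tray is taller than 140 mm.
Not all that is in view belongs to the job. What is shaped like the canister_large but turquoise is not meant.

How it is judged:
By the outcome, as a careful person would: the job done as asked, in the order asked, and still so for the second after the job is handed in, with the robot touching nothing.
It also fails if it takes over 99 s, if anything falls off the work surface, if the arm or the gripper's body presses on something with over 40 N, if the wrist force passes 120 N, or if a joint passes its speed limit or range.

### The arm

A 7-joint arm with a two-finger parallel gripper is mounted at the origin on the work surface. World frame = base frame: x ahead of the robot, y to its left, z up, the work surface at z = 0. Lengths are in m, angles in rad, forces in N, time in s.
With the tool pointing down it reaches from about 0.425 to 0.925 m from the base axis. Payload 6.8 kg.
Tool frame: the origin (TCP) lies on the front face of the gripper's body, between the roots of the fingers; the fingertips stand 73 mm ahead of it and the grasp point (between the pads) lies 54 mm ahead of it; z points along the fingers, y is the direction in which the jaws open and shut (so a half turn about z gives the same grasp; the last joint's range is limited). The gripper opens to 85 mm and grips with 20 to 120 N. Pads are 22 mm wide; open, the fingers measure 114 mm over their backs; the gripper's body (76 mm by 85 mm) begins 54 mm behind the grasp point. The pads swing forward as they close: fully open they stand 13 mm farther back than shut.
Start: joints at [-1.271, 0.477, 0.022, 1.555, -0.011, 1.109, -0.083], TCP at [0.268, 0.62, 0.304] pointing down, gripper open.
Joint ranges: [-2.96, 2.96], [-0.34, 2.1], [-1.41, 1.46], [0.24, 2.44], [-1.37, 4.51], [0.17, 1.92], [-2.96, 2.96]. Speed limits (rad/s): [2.39, 2.39, 3.14, 3.14, 3.14, 3.14, 3.14].

### API

Orientations are given as a rotation vector (axis times angle).
In Python, from bench import * gives the robot as it stands.
- The arm moves only by the tool jog_arm, never from a script. Its argument "plan" is a list of rows, each a list of 2 entries, a list of its own where there are three numbers: the shift along the world's x, y, z in cm, then the turn about the world's z in rad. In form: [[[tx, ty, tz], twist], ...]. A call has 1 to 12 rows; each row shifts and turns the commanded pose from where the row before left it; what a row does not reach is not made up. A row lasts 1/10 s, in which the tool goes at most 50 mm and 8.59 degrees, less where a joint would pass 70% of its speed; a pose out of reach is approached as far as the arm can. A call is refused whole if a number of a shift passes 5 or a number of a turn 0.15, either way. A call with a gripper value outside its range is refused whole. "hand" is the finger opening in cm, from 0 to 8.54, set as the call begins (left out, the last holds). The fingers move at their own pace and stop on an object; "grip_force" is the grip in N (left out, the last holds). Time passes only in rows, so rows that do not move let the fingers close. It gives the time, the measured TCP pose, the force and the opening at its end, in the units of the state.
- get_obs(): the state, without advancing time (a new reading comes with each control period).
- grab_frame(name): name is "scene" or "top" or "wrist"; returns the picture (400x640x3 uint8, red, green, blue); there is no depth.
- get_calibration(name): a dict with "intrinsics" (3x3 intrinsics, pixels), "xyz" and "orientation" of the camera in the world. Camera axes: x right, y down, z forward; pixel columns grow to the right and rows downward; lengths in m; the calibration is good to about 2 mm. The wrist camera is an equidistant fisheye: a pixel r from the principal point sees the ray r / f radians off the axis. A picture is of the moment at which its call begins: read the wrist's pose just before it. get_calibration takes no time and is no camera call; for the wrist camera it gives the pose at the moment of the call.
- hand_in(): hands the job in, once; it reports no verdict.
The state is a dict: "clock": time; "joints": joint angles; "qvel": joint speeds; "tau": joint torques, N m; "tcp_pos": TCP position; "orientation": TCP orientation; "contact_force": force on the tool from outside, world axes, zero at the start; "moment": the same for the moment, N m; "grip_width": finger opening in m.
Only numpy, scipy, OpenCV 4.12 (cv2) and the standard library are available. Lean on these libraries where they do the work, as an engineer would, in place of code of your own. Each camera call takes 0.05 s, during which the arm holds its last target. There are 200 camera calls.

## Working session

There is one attempt and no reset: what is moved stays moved. The work goes in short steps, Python scripts to look and compute and a tool call to move; the robot and the scene stay as the last step left them, time stands still between calls to the robot, and variables do not carry over. Pictures are saved under pics/ and viewed, about 12 in all and at most 16, crops included, and the job is handed in when it is done.

Besides the shell and the picture viewer there is one more tool, called after ">>>" by a JSON object that holds its "op" and its "data", one argument or row to a line. jog_arm: Moves the arm, as the interface text tells. Its arguments: {"type":"object","properties":{"plan":{"type":"array","items":{"type":"array"}},"hand":{"type":"number"},"grip_force":{"type":"number"}},"required":["plan"]}

```bash
mkdir -p pics; ls
python3 - <<'E'
from bench import *
import cv2
print(get_obs())
for n in("scene","top"):
    print(n,get_calibration(n)); cv2.imwrite(f"pics/{n}0.png",cv2.cvtColor(grab_frame(n),cv2.COLOR_RGB2BGR))
E
```

```text
pics
{'clock': 0.0, 'joints': array([-1.27108505,  0.47779126,  0.02231498,  1.55645942, -0.01150525,
        1.10929589, -0.08312879]), 'qvel': array([-0.0003215 , -0.00138644,  0.00067918, -0.00169275, -0.0001812 ,
       -0.00017787, -0.00022738]), 'tau': array([-8.49341359e-04, -5.96459413e+01,  1.60752095e+00, -2.81205386e+01,
        1.23738527e-02,  9.10616247e-03,  2.01133821e-05]), 'tcp_pos': array([0.26751221, 0.61922218, 0.30292767]), 'orientation': array([-6.36088369e-01, -3.07626493e+00,  2.84103583e-03]), 'contact_force': array([-0.1505685 ,  1.11388968, -0.93976333]), 'moment': array([ 0.04337446, -0.04613424, -0.00385686]), 'grip_width': 0.0851882822543989}
scene {'intrinsics': array([[501.96501578,   0.        , 310.52526153],
       [  0.        , 501.96501578, 197.84972876],
       [  0.        ,   0.        ,   1.        ]]), 'xyz': array([1.53081447, 0.77726614, 1.13054738]), 'orientation': array([-1.15922222, -2.287142  ,  1.05113661])}
top {'intrinsics': array([[502.43585545,   0.        , 316.97155941],
       [  0.        , 502.43585545, 194.87189085],
       [  0.        ,   0.        ,   1.        ]]), 'xyz': array([ 0.32330364, -0.01133473,  1.86334374]), 'orientation': array([-2.13220768,  2.18460467, -0.0951811 ])}
```

View pics/scene0.png

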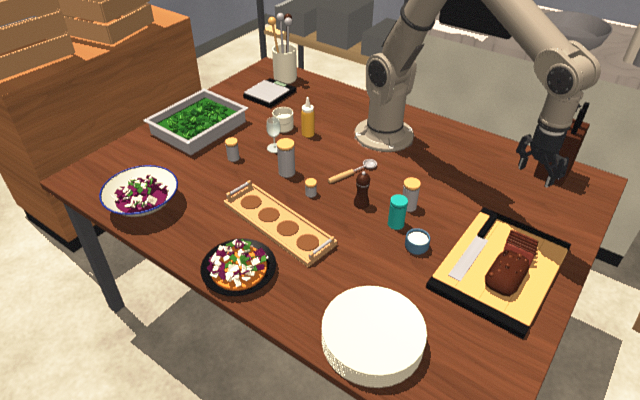

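View pics/top0.png

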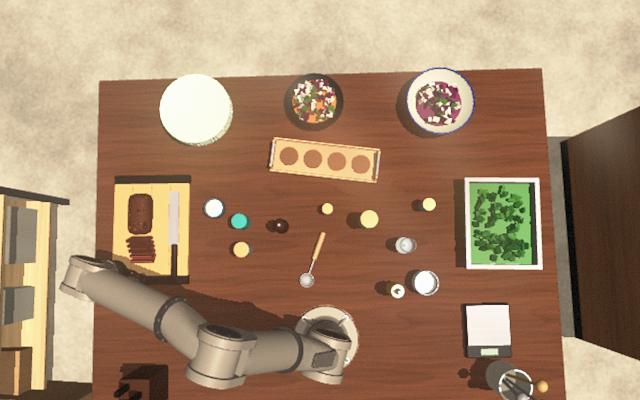

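The scene picture shows the board with roast at the right (so +y in the world), and the tray in front. In the top picture the bamboo lids are at (241,250), (327,209), (369,219) and (429,205). The turquoise decoy is at (239,221), the mill at (279,226), the salt at (214,208), the glass at (405,244) and the pads at (289,156), (313,159), (337,161), (361,164). Next I'll measure these.

```bash
cat > h.py <<'E'
from bench import *
import cv2, numpy as np
from scipy.spatial.transform import Rotation as R
def ray(name,uv,z,cal=None):
    c=cal or get_calibration(name); K=c["intrinsics"]
    d=np.linalg.solve(K,np.array([uv[0],uv[1],1.]))
    if name=="wrist":
        r=np.hypot(d[0],d[1]); d=np.array([d[0]/r*np.sin(r),d[1]/r*np.sin(r),np.cos(r)]) if r>0 else d
    d=R.from_rotvec(c["orientation"]).apply(d)
    return c["xyz"]+d*(z-c["xyz"][2])/d[2]
def save(n,im,s=1): cv2.imwrite(n,cv2.resize(cv2.cvtColor(im,cv2.COLOR_RGB2BGR),None,fx=s,fy=s,interpolation=cv2.INTER_CUBIC))
def blobs(im,lo,hi,box):
    hsv=cv2.cvtColor(im,cv2.COLOR_RGB2HSV); x0,y0,x1,y1=box
    m=cv2.inRange(hsv,lo,hi)[y0:y1,x0:x1]
    n,l,s,c=cv2.connectedComponentsWithStats(m)
    return [(c[i]+[x0,y0],s[i]) for i in range(1,n) if s[i,4]>15]
E
python3 - <<'E'
from h import *
im=grab_frame("top"); hsv=cv2.cvtColor(im,cv2.COLOR_RGB2HSV)
for p in[(241,250),(327,209),(369,219),(429,205),(289,156),(361,164),(300,170),(350,205),(405,244)]: print(p,hsv[p[1],p[0]],im[p[1],p[0]])
H=dict(zip([327,429,241,369],[.055,.08,.105,.13]))
for c,s in blobs(im,(18,60,130),(32,255,255),(200,190,460,300)):
    k=min(H,key=lambda k:abs(k-c[0])); P=ray("top",c,H[k]); print(c.round(1),s[2:],H[k],P.round(4),"d~",2*np.sqrt(s[4]/np.pi)*(1.863-H[k])/502)
for n,p,z in[("glass",(405,244),.12),("mill",(281,226),.12),("salt",(214,208),.048),("turq",(239,221),.105),("bottle",(397,291),.1),("cup",(425,282),.05),("spoon",(318,245),.01)]: print(n,ray("top",p,z).round(3))
for p in [(289,156),(313,158.5),(337,161),(361,164)]: print(ray("top",p,.015).round(4))
save("pics/crop1.png",im[130:300,195:455],3)
s=grab_frame("scene"); save("pics/crop2.png",s[110:270,200:460],3)
E
```

```text
(241, 250) [ 23 103 250] [250 228 149]
(327, 209) [ 26  89 251] [251 238 163]
(369, 219) [ 26  85 249] [249 239 166]
(429, 205) [ 29  65 251] [251 248 187]
(289, 156) [ 12 144 179] [179 118  78]
(361, 164) [ 12 135 200] [200 137  94]
(300, 170) [ 20  95 251] [251 221 157]
(350, 205) [ 10 145 146] [146  92  63]
(405, 244) [ 80   3 241] [238 241 240]
[428.7 203.9] [ 13  13 134] 0.08 [ 0.4711 -0.3775  0.08  ] d~ 0.04639328067848489
[327.  208.3] [11 11 99] 0.055 [ 0.4663 -0.0164  0.055 ] d~ 0.04043592344142594
[368.9 218.6] [ 18  18 257] 0.13 [ 0.421  -0.1596  0.13  ] d~ 0.062447702727524354
[318.6 245.7] [10 26 67] 0.055 [0.3329 0.0171 0.055 ] d~ 0.033264972569601495
[241.1 249.1] [ 16  15 183] 0.105 [0.3269 0.287  0.105 ] d~ 0.05345591377527149
glass [ 0.331 -0.282  0.12 ]
mill [0.403 0.145 0.12 ]
salt [0.478 0.394 0.048]
turq [0.425 0.294 0.105]
bottle [ 0.171 -0.25   0.1  ]
cup [ 0.196 -0.358  0.05 ]
spoon [0.336 0.02  0.01 ]
[0.6688 0.1203 0.015 ]
[0.6569 0.0309 0.015 ]
[ 0.6451 -0.0582  0.015 ]
[ 0.6314 -0.1471  0.015 ]
```

View pics/crop1.png

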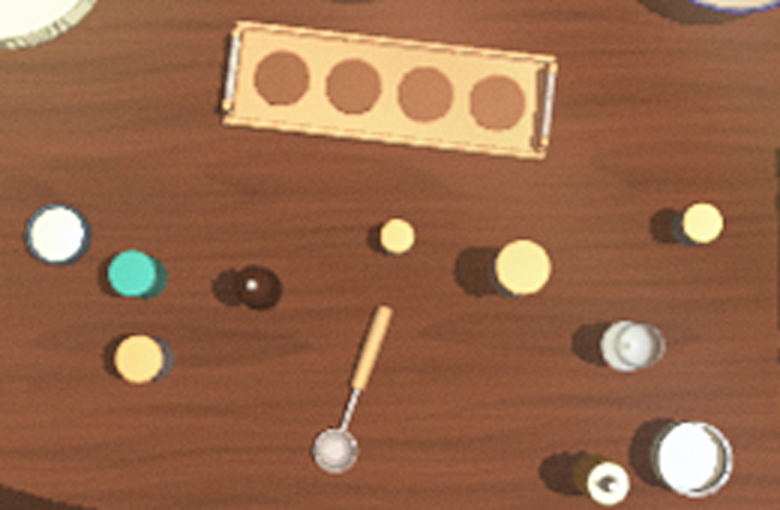

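View pics/crop2.png

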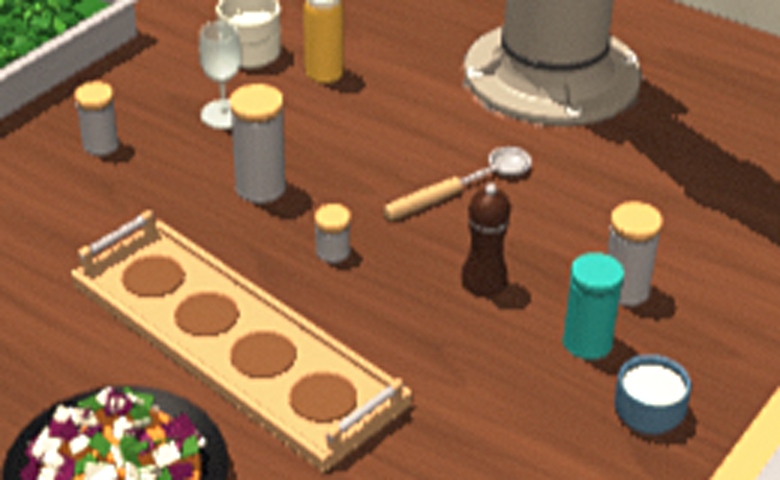

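Lid diameters measured 40, 46, 53 and 62 mm against 40, 46, 54 and 62 given, so every canister is identified. In the crops, small is at top (327,208), medium (429,204), large (241,249; beside the turquoise decoy) and tallest (369,219). The board is on +y, so the targets are small on pad0, medium on pad1, large on pad2 and tallest on pad3. I start with the large one because the arm is already near it.

>>> {"op": "jog_arm", "data": {
  "plan": [
    [[0.75,-4.15,0],0],
    [[0.75,-4.15,0],0],
    [[0.75,-4.15,0],0],
    [[0.75,-4.15,0],0],
    [[0.75,-4.15,0],0],
    [[0.75,-4.15,0],0],
    [[0.75,-4.15,0],0],
    [[0.7,-4.15,0],0],
    [[0,0,-2.5],0],
    [[0,0,-2.5],0],
    [[0,0,0],0],
    [[0,0,0],0]
  ],
  "hand": 8.5,
  "grip_force": 40
}}

```text
clock: 1.4
tcp_pos: [0.3272, 0.2878, 0.2542]
orientation: [-0.636, -3.076, 0.001]
contact_force: [-0.1, 0.0, 0.2]
grip_width: 0.0846
```

Run:
```python
from h import *
c=get_calibration("wrist"); im=grab_frame("wrist"); print(c); o=get_obs(); print(o["tcp_pos"],o["joints"],o["orientation"])
np.save("w1.npy",im); save("pics/w1.png",im)
```

```text
{'intrinsics': array([[309.70691629,   0.        , 317.03578931],
       [  0.        , 309.70691629, 194.96138249],
       [  0.        ,   0.        ,   1.        ]]), 'xyz': array([0.25624503, 0.31791329, 0.3229511 ]), 'orientation': array([2.40157353, 1.57957975, 0.2440443 ])}
[0.32743221 0.28819183 0.25469569] [-0.97075103  0.1421477   0.11583841  2.15885035 -0.02198158  0.84094596
  0.32193385] [6.35515346e-01 3.07629391e+00 9.76073664e-04]
```

View pics/w1.png

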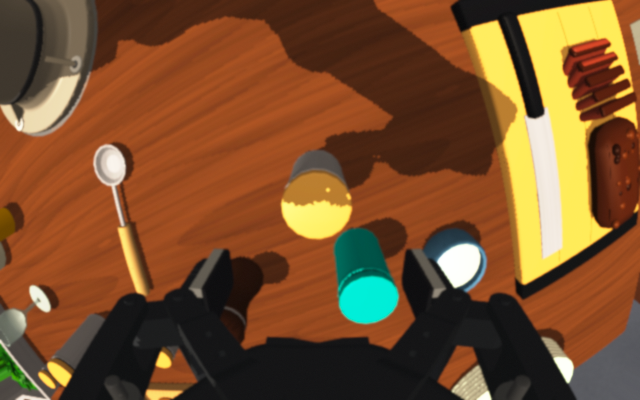

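The wrist view shows the large canister's lid at about (317,206), half in shadow, with turquoise at (367,295) and the salt at (462,260). I'll check its position with the wrist calibration.

```bash
cat >> h.py <<'E'
def lid(im,c,z,rad,guess,lo=(15,70,60),hi=(34,255,255)):
    "fit: offset of circle radius rad at z best matching lid mask edge (far sides); returns xy"
    from scipy.optimize import minimize
    hsv=cv2.cvtColor(im,cv2.COLOR_RGB2HSV); m=cv2.inRange(hsv,lo,hi)>0
    t=np.linspace(0,2*np.pi,40); K=c["intrinsics"]; Rc=R.from_rotvec(c["orientation"]).inv()
    def pix(P):
        d=Rc.apply(P-c["xyz"]); r=np.hypot(d[:,0],d[:,1]); th=np.arctan2(r,d[:,2])
        return np.c_[K[0,0]*th*d[:,0]/r+K[0,2],K[1,1]*th*d[:,1]/r+K[1,2]]
    def model(xy):
        a=np.vstack([pix(np.c_[xy[0]+rad*np.cos(t),xy[1]+rad*np.sin(t),0*t+h]) for h in(z,z-.012)])
        return cv2.convexHull((a*16).astype(np.int32))
    g=pix(np.array([[*guess,z]]))[0]; yy,xx=np.mgrid[:400,:640]; m&=(np.hypot(xx-g[0],yy-g[1])<70)
    n,l,s,_=cv2.connectedComponentsWithStats(m.astype(np.uint8)); m=l==1+np.argmax(s[1:,4])
    def cost(xy):
        k=np.zeros((400,640),np.uint8); cv2.fillConvexPoly(k,model(xy),255,cv2.LINE_AA,4); return np.abs(k/255.-m).sum()
    r=minimize(cost,guess,method="Nelder-Mead",options=dict(initial_simplex=np.array(guess)+[[0,0],[.006,0],[0,.006]],xatol=1e-4))
    return r.x,r.fun,m.sum()
E
python3 - <<'E'
from h import *
im=np.load("w1.npy"); c=get_calibration("wrist")
print(lid(im,c,.105,.027,(.327,.287)), ray("wrist",(316.5,206),.105,c))
E
```

```text
(array([0.3290104 , 0.28637473]), np.float64(232.30196078431368), np.int64(3911)) [0.32814382 0.2871762  0.105     ]
```

>>> {"op": "jog_arm", "data": {
  "plan": [
    [[0.1,-0.1,-3],0],
    [[0,0,-3],0],
    [[0,0,-3],0],
    [[0,0,-2],0],
    [[0,0,-1.5],0],
    [[0,0,0],0],
    [[0,0,0],0]
  ]
}}

```text
clock: 2.15
tcp_pos: [0.3287, 0.2875, 0.1298]
orientation: [0.636, 3.076, 0.002]
contact_force: [-0.2, 0.8, 0.6]
grip_width: 0.0849
```

>>> {"op": "jog_arm", "data": {
  "plan": [
    [[0,0,0],0],
    [[0,0,0],0],
    [[0,0,0],0],
    [[0,0,0],0],
    [[0,0,0],0],
    [[0,0,0],0],
    [[0,0,0],0],
    [[0,0,0],0]
  ],
  "hand": 4.5
}}

```text
clock: 2.95
tcp_pos: [0.3286, 0.287, 0.1299]
orientation: [0.636, 3.076, 0.002]
contact_force: [-1.0, -0.7, 6.9]
grip_width: 0.0532
```

>>> {"op": "jog_arm", "data": {
  "plan": [
    [[0,0,2],0],
    [[0,0,4],0],
    [[0,0,4],0],
    [[0,0,4],0],
    [[0,0,3],0],
    [[0,0,0],0],
    [[0,0,0],0]
  ]
}}

```text
clock: 3.65
tcp_pos: [0.3279, 0.2863, 0.2989]
orientation: [0.636, 3.076, 0.001]
contact_force: [0.2, -0.3, -4.5]
grip_width: 0.0533
```

>>> {"op": "jog_arm", "data": {
  "plan": [
    [[1.3,-1.4,0],-0.1],
    [[2.6,-3,0],-0.12],
    [[2.8,-3,0],-0.12],
    [[2.8,-3,0],-0.12],
    [[2.8,-3,0],-0.12],
    [[2.8,-3,0],-0.12],
    [[2.8,-3,0],-0.12],
    [[2.8,-3,0],-0.12],
    [[2.8,-3,0],-0.12],
    [[2.8,-3,0],-0.12],
    [[2.7,-3,0],-0.12],
    [[2.6,-2.1,0],0]
  ]
}}

```text
clock: 4.85
tcp_pos: [0.6439, -0.0509, 0.296]
orientation: [-2.373, -2.057, 0.008]
contact_force: [-0.5, 0.8, -3.3]
grip_width: 0.0531
```

>>> {"op": "jog_arm", "data": {
  "plan": [
    [[0,0,-2],0],
    [[0,0,-2],0],
    [[0,0,0],0],
    [[0,0,0],0]
  ]
}}

```text
clock: 5.25
tcp_pos: [0.6433, -0.0482, 0.2572]
orientation: [-2.367, -2.063, 0.005]
contact_force: [-0.7, 0.5, -2.4]
grip_width: 0.0533
```

Run:
```python
from h import *
c=get_calibration("wrist"); im=grab_frame("wrist"); o=get_obs(); print(o["tcp_pos"],o["orientation"],o["contact_force"],o["grip_width"])
np.savez("w2.npz",im=im,**c); save("pics/w2.png",im)
```

```text
[ 0.64394925 -0.0482241   0.25845967] [-2.36778420e+00 -2.06401664e+00  1.83605699e-03] [-0.08956872 -0.26275955 -2.80107644] 0.05316165057166399
```

View pics/w2.png

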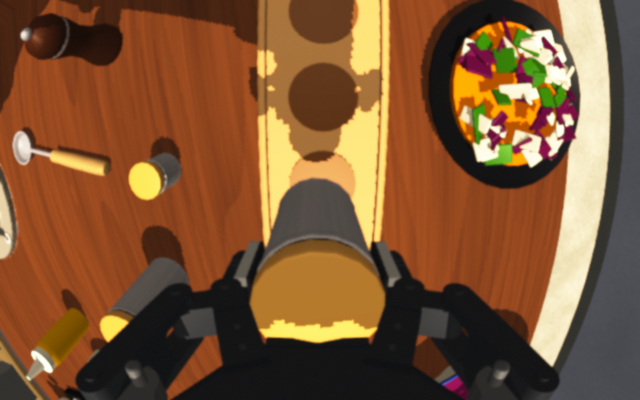

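The wrist view shows the large canister gripped upright, aligned across the tray. Pad1 is at (323,97) and the pad2 edge shows behind it. Next I'll refine the pad positions from the first top and scene images and this one.

Run:
```python
from h import *
for n,box in(("top",(272,142,378,180)),("scene",(230,185,330,258))):
    im=cv2.cvtColor(cv2.imread(f"pics/{n}0.png"),cv2.COLOR_BGR2RGB)
    L=[]
    for c,s in blobs(im,(3,105,90),(16,255,230),box):
        if s[4]>120 and s[4]<420: P=ray(n,c,.015); L.append(P[:2]); print(n,c.round(1),s[4],P.round(4))
    L=np.array(L)
z=np.load("w2.npz"); c={k:z[k] for k in("intrinsics","xyz","orientation")}
g=cv2.cvtColor(z["im"],cv2.COLOR_RGB2GRAY)
for p in[(323,97)]: print("w",ray("wrist",p,.015,c).round(4))
for p in[(289,97),(357,97),(323,63),(323,131)]: print("edge",ray("wrist",p,.015,c).round(4))
print(cv2.cvtColor(z["im"],cv2.COLOR_RGB2GRAY)[97,255:395:4])
```

```text
top [357.8 143.8] 200 [ 0.7082 -0.1377  0.015 ]
top [288.5 155.7] 273 [0.6701 0.1221 0.015 ]
top [312.4 158.5] 275 [0.6571 0.0331 0.015 ]
top [336.2 161. ] 287 [ 0.6451 -0.0553  0.015 ]
top [360.1 163.9] 288 [ 0.632  -0.1436  0.015 ]
top [296.9 176.4] 351 [0.5911 0.0922 0.015 ]
scene [266.2 202.7] 307 [ 0.6064 -0.1019  0.015 ]
scene [250.6 201.7] 236 [ 0.6333 -0.1475  0.015 ]
scene [268.4 214.3] 255 [ 0.646  -0.0586  0.015 ]
scene [287.3 227.8] 279 [0.659  0.0308 0.015 ]
scene [307.3 242.1] 309 [0.6723 0.12   0.015 ]
w [0.6594 0.0299 0.015 ]
edge [0.6261 0.0347 0.015 ]
edge [0.6929 0.0258 0.015 ]
edge [0.664  0.0638 0.015 ]
edge [ 0.6548 -0.0041  0.015 ]
[ 52 116 116 109 124 124 125 125 112  62  62  62  62  62  62  62  62  63
  61  61  62  62  61  63  62  61 115 124 124 124 123 101 223 203  96]
```

Scene, top and wrist agree within 3 mm: pad0 (0.672,0.120), pad1 (0.659,0.031), pad2 (0.646,-0.058), pad3 (0.633,-0.147). Spacing comes out at 90 mm.

>>> {"op": "jog_arm", "data": {
  "plan": [
    [[0.2,-1,0],0],
    [[0,0,-2.5],0],
    [[0,0,-3],0],
    [[0,0,-3],0],
    [[0,0,-1.5],0],
    [[0,0,0],0],
    [[0,0,0],0],
    [[0,0,0],0]
  ]
}}

```text
clock: 6.1
tcp_pos: [0.6474, -0.0588, 0.1609]
orientation: [2.367, 2.062, 0.004]
contact_force: [0.5, -0.3, -2.2]
grip_width: 0.053
```

>>> {"op": "jog_arm", "data": {
  "plan": [
    [[-0.1,0,-0.6],0],
    [[0,0,-0.5],0],
    [[0,0,-0.3],0],
    [[0,0,0],0],
    [[0,0,0],0]
  ]
}}

```text
clock: 6.6
tcp_pos: [0.6451, -0.0583, 0.1451]
orientation: [-2.368, -2.064, -0.0]
contact_force: [-2.0, 0.5, 1.2]
grip_width: 0.0533
```

>>> {"op": "jog_arm", "data": {
  "plan": [
    [[0,0,-0.1],0],
    [[0,0,0],0]
  ]
}}

```text
clock: 6.8
tcp_pos: [0.6452, -0.0583, 0.1451]
orientation: [-2.368, -2.064, -0.001]
contact_force: [-4.6, 1.4, 9.0]
grip_width: 0.0531
```

>>> {"op": "jog_arm", "data": {
  "plan": [
    [[0,0,0],0],
    [[0,0,0],0],
    [[0,0,0],0],
    [[0,0,0],0],
    [[0,0,0],0]
  ],
  "hand": 8.5
}}

```text
clock: 7.3
tcp_pos: [0.6453, -0.0584, 0.1438]
orientation: [2.368, 2.064, -0.0]
contact_force: [1.6, -0.2, -0.2]
grip_width: 0.085
```

>>> {"op": "jog_arm", "data": {
  "plan": [
    [[0,0,2],0],
    [[0,0,3],0],
    [[0,0,4],0],
    [[0,0,4],0],
    [[0,0,2],0],
    [[0,0,0],0],
    [[0,0,0],0]
  ]
}}

```text
clock: 8.0
tcp_pos: [0.6451, -0.0582, 0.2938]
orientation: [-2.368, -2.064, -0.001]
contact_force: [-0.1, -0.2, 0.1]
grip_width: 0.0847
```

Run:
```python
from h import *
c=get_calibration("wrist"); im=grab_frame("wrist"); print(get_obs()["tcp_pos"])
print(lid(im,c,.12,.027,(.646,-.058)))
save("pics/w3.png",im)
```

```text
[ 0.64465773 -0.05808042  0.29286683]
(array([ 0.64430423, -0.06004512]), np.float64(9051.235294117647), np.int64(12521))
```

View pics/w3.png

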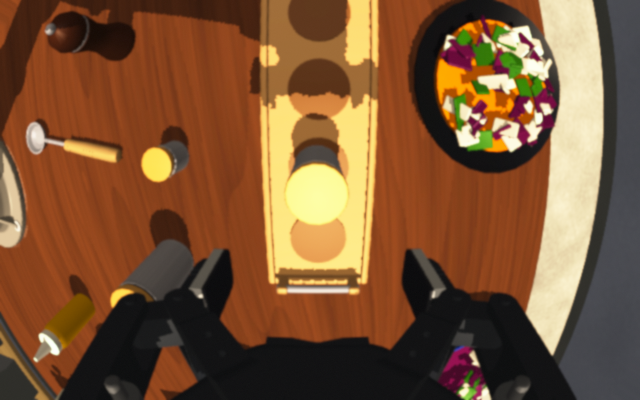

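The wrist view shows the large canister upright on pad2: lid (316,193), pad1 (319,87), pad3 (317,238). I'll check the offset numerically.

Run:
```python
from h import *
c=get_calibration("wrist")
for p,z in(((316.5,193),.12),((317.5,237.5),.015),((319,87.5),.015),((289.5,87.5),.015),((350,87.5),.015),((318,160),.015)): print(p,ray("wrist",p,z,c).round(4))
```

```text
(316.5, 193) [ 0.6445 -0.0561  0.12  ]
(317.5, 237.5) [ 0.6331 -0.1455  0.015 ]
(319, 87.5) [0.659  0.0315 0.015 ]
(289.5, 87.5) [0.6269 0.0362 0.015 ]
(350, 87.5) [0.6929 0.0273 0.015 ]
(318, 160) [ 0.6468 -0.0496  0.015 ]
```

>>> {"op": "jog_arm", "data": {
  "plan": [
    [[-1.2,-2.2,0],0],
    [[-2.2,-4,0],0],
    [[-2.2,-4,0],0],
    [[-2.2,-4,0],0],
    [[-2.2,-4,0],0],
    [[-2.2,-4,0],0],
    [[-2.2,-4,0],0],
    [[-2.2,-4,0],0],
    [[-0.9,-1.6,-2],0],
    [[0,0,-3],0],
    [[0,0,-2],0],
    [[0,0,0],0]
  ]
}}

```text
clock: 9.25
tcp_pos: [0.4682, -0.3747, 0.2197]
orientation: [-2.363, -2.059, 0.004]
contact_force: [0.1, -0.5, -0.1]
grip_width: 0.0848
```

Run:
```python
from h import *
c=get_calibration("wrist"); im=grab_frame("wrist"); print(get_obs()["tcp_pos"])
print(lid(im,c,.08,.023,(.471,-.378)))
save("pics/w4.png",im)
```

```text
[ 0.46907146 -0.37546983  0.22163729]
(array([ 0.47330867, -0.3807867 ]), np.float64(1299.043137254902), np.int64(1995))
```

View pics/w4.png

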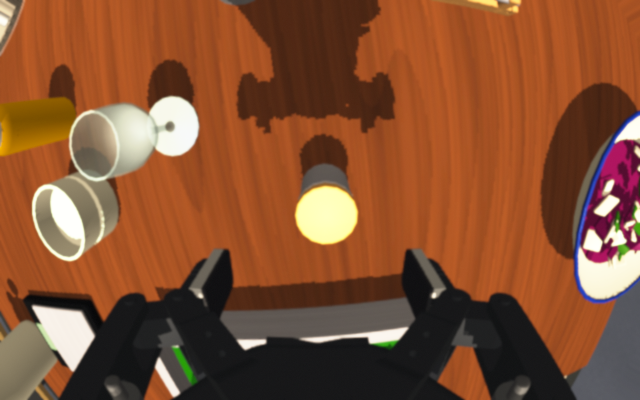

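The medium lid is at (326,213), with the glass well away at (140,135) and its foot at (175,127).

Run:
```python
from h import *
c=get_calibration("wrist"); im=grab_frame("wrist")
print(get_obs()["tcp_pos"], ray("wrist",(326.5,213),.08,c),lid(im,c,.08,.023,(.471,-.378),(15,40,120)))
```

```text
[ 0.46985706 -0.37607636  0.22315299] [ 0.4750686  -0.37969768  0.08      ] (array([ 0.47334405, -0.38062966]), np.float64(185.8901960784314), np.int64(3065))
```

>>> {"op": "jog_arm", "data": {
  "plan": [
    [[0.4,-0.4,0],0],
    [[0,0,-3],0],
    [[0,0,-3],0],
    [[0,0,-3],0],
    [[0,0,-2],0],
    [[0,0,-0.8],0],
    [[0,0,0],0],
    [[0,0,0],0],
    [[0,0,0],0]
  ]
}}

```text
clock: 10.25
tcp_pos: [0.475, -0.381, 0.1074]
orientation: [2.366, 2.062, 0.001]
contact_force: [-0.1, 1.2, 1.2]
grip_width: 0.085
```

>>> {"op": "jog_arm", "data": {
  "plan": [
    [[0,0,0],0],
    [[0,0,0],0],
    [[0,0,0],0],
    [[0,0,0],0],
    [[0,0,0],0],
    [[0,0,0],0],
    [[0,0,0],0],
    [[0,0,0],0],
    [[0,0,0],0]
  ],
  "hand": 3.7
}}

```text
clock: 11.15
tcp_pos: [0.4742, -0.3804, 0.1065]
orientation: [2.368, 2.064, 0.001]
contact_force: [-2.0, 1.2, 5.5]
grip_width: 0.0455
```

>>> {"op": "jog_arm", "data": {
  "plan": [
    [[0,0,2],0],
    [[0,0,3],0],
    [[0,0,3],0],
    [[0,0,2],0],
    [[0,0,0],0],
    [[0,0,0],0]
  ]
}}

```text
clock: 11.75
tcp_pos: [0.4741, -0.3799, 0.2053]
orientation: [-2.368, -2.064, -0.0]
contact_force: [-0.1, 1.0, -3.3]
grip_width: 0.045
```

>>> {"op": "jog_arm", "data": {
  "plan": [
    [[0,0,3],0],
    [[0.9,2,3],0],
    [[1.8,4,0],0],
    [[1.8,4,0],0],
    [[1.8,4,0],0],
    [[1.8,4,0],0],
    [[1.8,4,0],0],
    [[1.8,4,0],0],
    [[1.8,4,0],0],
    [[1.8,4,0],0],
    [[1.8,4,0],0],
    [[1.4,3.1,0],0]
  ]
}}

```text
clock: 12.95
tcp_pos: [0.6591, 0.0344, 0.2633]
orientation: [-2.363, -2.066, 0.003]
contact_force: [0.5, 0.4, -1.9]
grip_width: 0.0449
```

>>> {"op": "jog_arm", "data": {
  "plan": [
    [[0,0,0],0],
    [[0,0,0],0],
    [[0,0,0],0]
  ]
}}

```text
clock: 13.25
tcp_pos: [0.6583, 0.0291, 0.2646]
orientation: [-2.37, -2.062, 0.004]
contact_force: [-0.3, -1.1, -1.8]
grip_width: 0.0452
```

>>> {"op": "jog_arm", "data": {
  "plan": [
    [[0.1,0.2,-1.5],0],
    [[0,0,-3],0],
    [[0,0,-3],0],
    [[0,0,-3],0],
    [[0,0,-1.5],0],
    [[0,0,-0.9],0],
    [[0,0,0],0],
    [[0,0,0],0],
    [[0,0,0],0]
  ]
}}

```text
clock: 14.15
tcp_pos: [0.6611, 0.0325, 0.1384]
orientation: [2.367, 2.063, 0.003]
contact_force: [0.2, 0.2, -2.8]
grip_width: 0.0455
```

>>> {"op": "jog_arm", "data": {
  "plan": [
    [[-0.1,-0.1,-0.7],0],
    [[0,0,-0.5],0],
    [[0,0,-0.2],0],
    [[0,0,-0.2],0],
    [[0,0,0],0],
    [[0,0,0],0]
  ]
}}

```text
clock: 14.75
tcp_pos: [0.6589, 0.0317, 0.1215]
orientation: [-2.368, -2.063, 0.0]
contact_force: [-3.8, 0.2, 5.0]
grip_width: 0.0448
```

Contact: the force went from -2.8 to +5 N. I'll release and lift.

>>> {"op": "jog_arm", "data": {
  "plan": [
    [[0,0,0],0],
    [[0,0,0],0],
    [[0,0,0],0],
    [[0,0,0],0],
    [[0,0,0],0],
    [[0,0,0],0]
  ],
  "hand": 8.5
}}

```text
clock: 15.35
tcp_pos: [0.6592, 0.0316, 0.1209]
orientation: [2.368, 2.064, -0.0]
contact_force: [-0.1, 0.3, 0.1]
grip_width: 0.0847
```

>>> {"op": "jog_arm", "data": {
  "plan": [
    [[0,0,2],0],
    [[0,0,4],0],
    [[0,0,4],0],
    [[0,0,4],0],
    [[0,0,2],0],
    [[-2,-0.5,0],0],
    [[-4.3,-1,0],0],
    [[-4.3,-1.1,0],0],
    [[-4.3,-1.1,0],0],
    [[-4.3,-1.1,0],0],
    [[0,0,0],0],
    [[0,0,0],0]
  ]
}}

```text
clock: 16.55
tcp_pos: [0.4667, -0.0164, 0.2813]
orientation: [-2.368, -2.063, -0.003]
contact_force: [0.6, 0.8, 0.3]
grip_width: 0.0847
```

Run:
```python
from h import *
c=get_calibration("wrist"); im=grab_frame("wrist"); print(get_obs()["tcp_pos"])
print(lid(im,c,.055,.020,(.467,-.017),(15,40,120)))
save("pics/w5.png",im)
```

```text
[ 0.46782188 -0.01605964  0.28146655]
(array([ 0.46842029, -0.01936468]), np.float64(68.50980392156863), np.int64(1344))
```

View pics/w5.png

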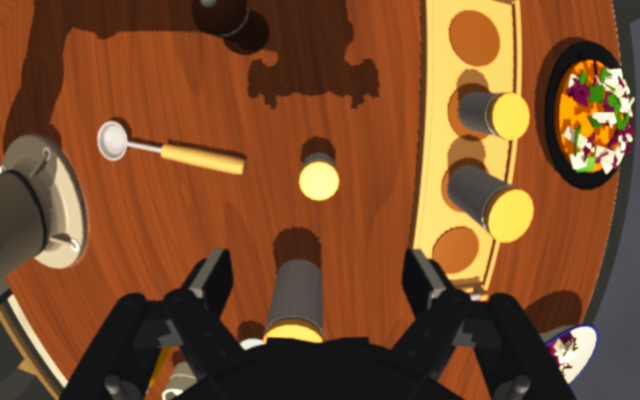

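The wrist view shows medium (510,115) and large (507,213) upright on pads 1 and 2, and the small lid at (319,182). The fit gives small at (0.468,-0.019).

>>> {"op": "jog_arm", "data": {
  "plan": [
    [[0.1,-0.3,-2],0],
    [[0,0,-4],0],
    [[0,0,-4],0],
    [[0,0,-4],0],
    [[0,0,-3],0],
    [[0,0,-1.5],0],
    [[0,0,-1],0],
    [[0,0,0],0],
    [[0,0,0],0],
    [[0,0,0],0]
  ]
}}

```text
clock: 17.6
tcp_pos: [0.4691, -0.0192, 0.0867]
orientation: [2.367, 2.064, 0.003]
contact_force: [0.7, -0.8, -0.4]
grip_width: 0.0849
```

>>> {"op": "jog_arm", "data": {
  "plan": [
    [[0,0,0],0],
    [[0,0,0],0],
    [[0,0,0],0],
    [[0,0,0],0],
    [[0,0,0],0],
    [[0,0,0],0],
    [[0,0,0],0],
    [[0,0,0],0],
    [[0,0,0],0]
  ],
  "hand": 3.1
}}

```text
clock: 18.5
tcp_pos: [0.4683, -0.0192, 0.0864]
orientation: [-2.368, -2.064, -0.001]
contact_force: [-1.6, -0.2, 6.3]
grip_width: 0.0393
```

>>> {"op": "jog_arm", "data": {
  "plan": [
    [[0,0,2],0],
    [[0,0,3],0],
    [[0,0,3],0],
    [[0,0,2],0],
    [[0,0,0],0],
    [[0,0,0],0]
  ]
}}

```text
clock: 19.1
tcp_pos: [0.468, -0.019, 0.1858]
orientation: [-2.368, -2.065, -0.001]
contact_force: [-0.4, 0.8, -1.5]
grip_width: 0.0392
```

>>> {"op": "jog_arm", "data": {
  "plan": [
    [[1.2,1.4,0],0],
    [[2.4,2.5,0],0],
    [[3,2.5,0],0],
    [[3,2.5,0],0],
    [[3,2,0],0],
    [[3,1.5,0],0],
    [[3,1,0],0],
    [[1.8,0.5,0],0],
    [[0,0,-3],0],
    [[0,0,-2.5],0],
    [[0,0,-1],0],
    [[0,0,0],0]
  ]
}}

```text
clock: 20.3
tcp_pos: [0.6708, 0.1202, 0.1178]
orientation: [-2.366, -2.063, 0.007]
contact_force: [-0.0, -0.1, -1.3]
grip_width: 0.0396
```

>>> {"op": "jog_arm", "data": {
  "plan": [
    [[0,0,0],0],
    [[0,0,0],0],
    [[0,0,0],0]
  ]
}}

```text
clock: 20.6
tcp_pos: [0.6729, 0.1198, 0.1222]
orientation: [2.368, 2.063, 0.003]
contact_force: [0.6, 0.4, -1.0]
grip_width: 0.0391
```

>>> {"op": "jog_arm", "data": {
  "plan": [
    [[-0.1,0,-0.8],0],
    [[0,0,-0.6],0],
    [[0,0,-0.4],0],
    [[0,0,-0.2],0],
    [[0,0,0],0],
    [[0,0,0],0]
  ]
}}

```text
clock: 21.2
tcp_pos: [0.6707, 0.1197, 0.1015]
orientation: [-2.367, -2.063, 0.001]
contact_force: [-5.7, -0.4, 8.0]
grip_width: 0.0388
```

>>> {"op": "jog_arm", "data": {
  "plan": [
    [[0,0,0],0],
    [[0,0,0],0],
    [[0,0,0],0],
    [[0,0,0],0],
    [[0,0,0],0],
    [[0,0,0],0]
  ],
  "hand": 8.5
}}

```text
clock: 21.8
tcp_pos: [0.6712, 0.1196, 0.1008]
orientation: [2.368, 2.064, -0.0]
contact_force: [-0.3, 0.2, 0.5]
grip_width: 0.0849
```

>>> {"op": "jog_arm", "data": {
  "plan": [
    [[0,0,2],0],
    [[0,0,4],0],
    [[0,0,4.5],0],
    [[0,0,4.5],0],
    [[0,0,3],0],
    [[0,0,1],0],
    [[-3,-3.5,0],0],
    [[-3,-3.5,0],0],
    [[-3,-3.5,0],0],
    [[-3,-3.5,0],0],
    [[-3,-3.5,0],0],
    [[-3,-3.5,0],0]
  ]
}}

```text
clock: 23.0
tcp_pos: [0.4893, -0.0914, 0.2901]
orientation: [-2.367, -2.064, 0.001]
contact_force: [-0.0, -0.0, -0.7]
grip_width: 0.0847
```

>>> {"op": "jog_arm", "data": {
  "plan": [
    [[-3,-3.5,0],0],
    [[-3,-2.5,0],0],
    [[-1,-1,0],0],
    [[0,0,0],0],
    [[0,0,0],0],
    [[0,0,0],0]
  ]
}}

```text
clock: 23.6
tcp_pos: [0.4224, -0.1591, 0.2908]
orientation: [2.365, 2.067, -0.0]
contact_force: [-0.1, 0.2, 0.8]
grip_width: 0.0852
```

Run:
```python
from h import *
c=get_calibration("wrist"); im=grab_frame("wrist"); print(get_obs()["tcp_pos"])
print(lid(im,c,.13,.031,(.421,-.160),(15,40,120)))
save("pics/w6.png",im)
```

```text
[ 0.42233799 -0.15917258  0.29077973]
(array([ 0.42252812, -0.16296497]), np.float64(218.38823529411764), np.int64(4703))
```

View pics/w6.png

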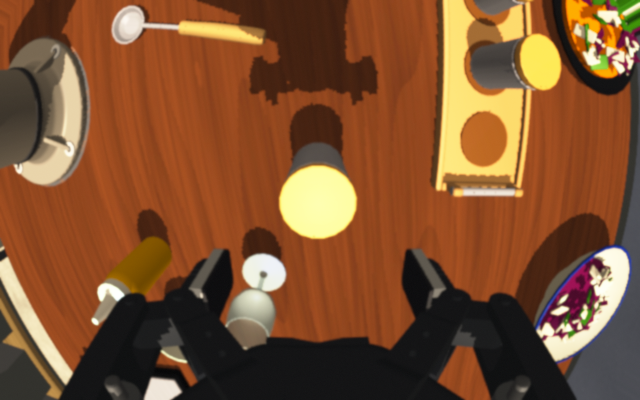

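The tallest lid is at (318,201), and the fit gives (0.4225,-0.163). The glass foot at (264,272) is over 100 mm away.

>>> {"op": "jog_arm", "data": {
  "plan": [
    [[0,-0.3,-2],0],
    [[0,0,-3],0],
    [[0,0,-3],0],
    [[0,0,-3],0],
    [[0,0,-1.6],0],
    [[0,0,-1],0],
    [[0,0,0],0],
    [[0,0,0],0],
    [[0,0,0],0]
  ]
}}

```text
clock: 24.55
tcp_pos: [0.422, -0.1634, 0.1557]
orientation: [2.367, 2.064, 0.002]
contact_force: [-0.0, 0.1, 0.8]
grip_width: 0.0854
```

>>> {"op": "jog_arm", "data": {
  "plan": [
    [[0,0,0],0],
    [[0,0,0],0],
    [[0,0,0],0],
    [[0,0,0],0],
    [[0,0,0],0],
    [[0,0,0],0],
    [[0,0,0],0],
    [[0,0,0],0]
  ],
  "hand": 5.2,
  "grip_force": 55
}}

```text
clock: 25.35
tcp_pos: [0.4218, -0.1634, 0.1558]
orientation: [2.368, 2.064, 0.002]
contact_force: [0.1, 0.1, 6.9]
grip_width: 0.0609
```

>>> {"op": "jog_arm", "data": {
  "plan": [
    [[0,0,2],0],
    [[0,0,3],0],
    [[0,0,3],0],
    [[0,0,1],0],
    [[0,0,0],0],
    [[0,0,0],0]
  ]
}}

```text
clock: 25.95
tcp_pos: [0.4206, -0.1627, 0.2439]
orientation: [-2.367, -2.064, 0.001]
contact_force: [-0.7, 0.1, -3.4]
grip_width: 0.061
```

Bottom is at about 0.088, the path to pad3 is clear, and the bar grip stands only 45 mm high. Move (+21.2, +1.6) cm.

>>> {"op": "jog_arm", "data": {
  "plan": [
    [[1.2,0.1,0],0],
    [[2.5,0.2,0],0],
    [[3.5,0.3,0],0],
    [[3.5,0.3,0],0],
    [[3.5,0.2,0],0],
    [[3.5,0.2,0],0],
    [[2.5,0.2,0],0],
    [[1,0.1,0],0],
    [[0,0,0],0],
    [[0,0,0],0],
    [[0,0,0],0],
    [[0,0,0],0]
  ]
}}

```text
clock: 27.15
tcp_pos: [0.6322, -0.1477, 0.245]
orientation: [-2.369, -2.063, -0.0]
contact_force: [-0.4, 0.0, -3.4]
grip_width: 0.0607
```

>>> {"op": "jog_arm", "data": {
  "plan": [
    [[0.1,0.1,-1.5],0],
    [[0,0,-2],0],
    [[0,0,-1.5],0],
    [[0,0,-1],0],
    [[0,0,0],0],
    [[0,0,0],0],
    [[0,0,0],0]
  ]
}}

```text
clock: 27.85
tcp_pos: [0.6347, -0.1466, 0.1858]
orientation: [2.367, 2.063, 0.001]
contact_force: [-0.0, -0.2, -3.3]
grip_width: 0.0609
```

>>> {"op": "jog_arm", "data": {
  "plan": [
    [[-0.1,0,-0.6],0],
    [[0,0,-0.5],0],
    [[0,0,-0.3],0],
    [[0,0,-0.2],0],
    [[0,0,0],0],
    [[0,0,0],0]
  ]
}}

```text
clock: 28.45
tcp_pos: [0.6331, -0.1463, 0.1708]
orientation: [-2.367, -2.063, -0.001]
contact_force: [-5.7, 2.2, 13.9]
grip_width: 0.0607
```

Contact. I'll release, lift and back off for a check.

>>> {"op": "jog_arm", "data": {
  "plan": [
    [[0,0,0],0],
    [[0,0,0],0],
    [[0,0,0],0],
    [[0,0,0],0],
    [[0,0,0],0],
    [[0,0,0],0]
  ],
  "hand": 8.5
}}

```text
clock: 29.05
tcp_pos: [0.6332, -0.1464, 0.1688]
orientation: [2.368, 2.064, -0.0]
contact_force: [-0.8, 0.2, -0.3]
grip_width: 0.085
```

>>> {"op": "jog_arm", "data": {
  "plan": [
    [[0,0,2],0],
    [[0,0,4],0],
    [[0,0,4],0],
    [[0,0,4],0],
    [[0,0,3],0],
    [[-2,2,0],0],
    [[-3,3,0],0],
    [[-3,3,0],0],
    [[-3,3,0],0],
    [[-3,1,0],0],
    [[0,0,0],0],
    [[0,0,0],0]
  ]
}}

```text
clock: 30.25
tcp_pos: [0.4931, -0.0261, 0.3393]
orientation: [-2.367, -2.065, -0.003]
contact_force: [-0.6, 0.1, -0.2]
grip_width: 0.0852
```

Run:
```python
from h import *
c=get_calibration("wrist"); w=grab_frame("wrist"); t=grab_frame("top"); s=grab_frame("scene"); print(get_obs()["tcp_pos"])
np.savez("w7.npz",im=w,**c); save("pics/w7.png",w); save("pics/t7.png",t[130:300,195:455],3); save("pics/s7.png",s[100:270,190:450],3)
```

```text
[ 0.49404007 -0.02691357  0.33913158]
```

View pics/s7.png

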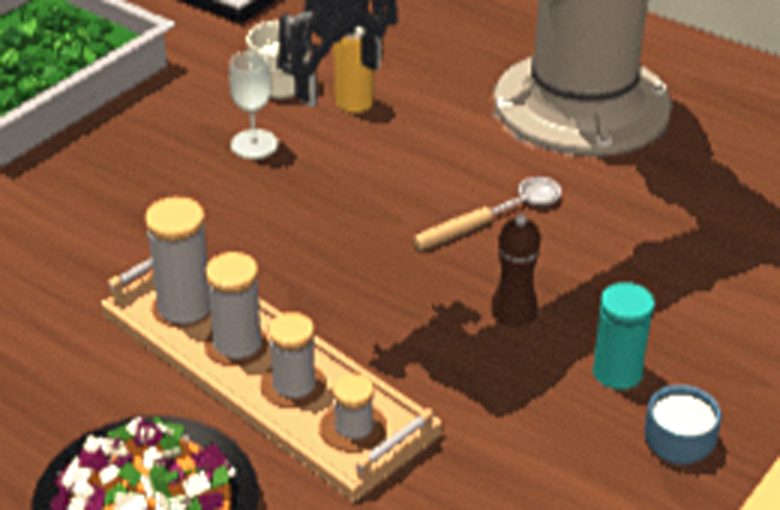

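View pics/t7.png

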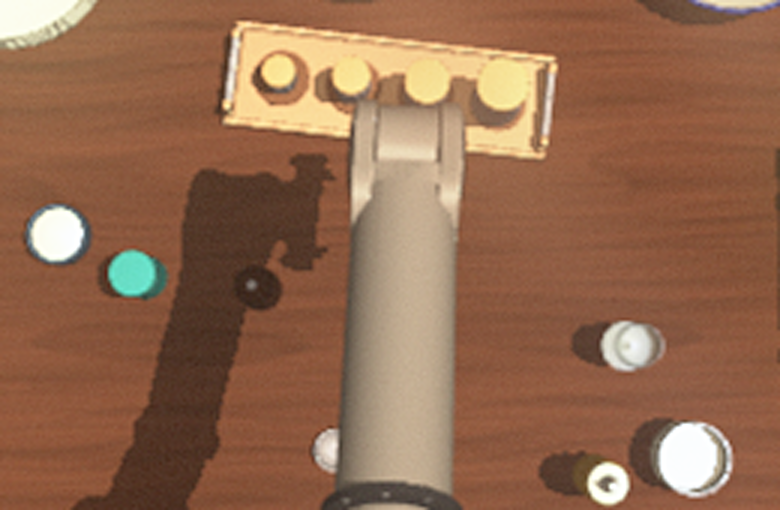

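The scene view shows all four upright and in order, tallest at the far end and small at the board end, with the glass unmoved at (252,100). In the top view the lids are at (278,72), (351,76), (428,80) and (502,85). Last is a numeric check of centring within single cameras.

Run:
```python
from h import *
S=dict(pad0=(.6723,.12),pad1=(.659,.0308),pad2=(.646,-.0586),pad3=(.6333,-.1475))
T=dict(pad0=(.6701,.1221),pad1=(.6571,.0331),pad2=(.6451,-.0553),pad3=(.632,-.1436))
h=[.055,.08,.105,.13]
for n,o,D,px in(("scene",(190,100),S,[(353,389),(291,328),(231,268),(175,215)]),("top",(195,130),T,[(278,72),(351,76),(428,80.5),(502,84)])):
    for i,p in enumerate(px):
        P=ray(n,(p[0]/3-1/3+o[0],p[1]/3-1/3+o[1]),h[i]+.015)[:2]; print(n,i,P.round(4),"off mm",((P-D[f"pad{i}"])*1000).round(1))
```

```text
scene 0 [0.6718 0.1205] off mm [-0.5  0.5]
scene 1 [0.6579 0.0312] off mm [-1.1  0.4]
scene 2 [ 0.6425 -0.0601] off mm [-3.5 -1.5]
scene 3 [ 0.632 -0.145] off mm [-1.3  2.5]
top 0 [0.6672 0.1223] off mm [-2.9  0.2]
top 1 [0.6553 0.0336] off mm [-1.8  0.5]
top 2 [ 0.6428 -0.0572] off mm [-2.3 -1.9]
top 3 [ 0.6318 -0.1417] off mm [-0.2  1.9]
```

View pics/w7.png

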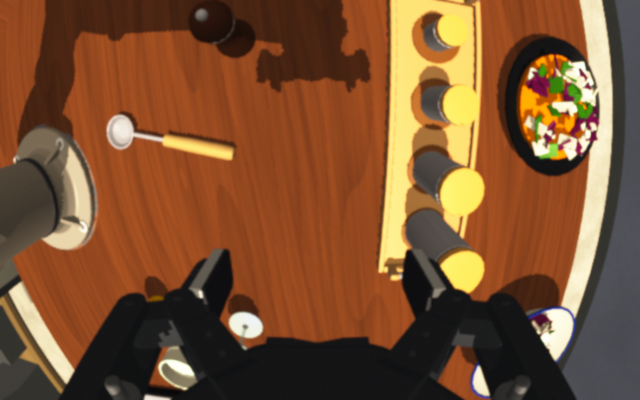

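The canisters stand upright, each within about 1–4 mm of its pad centre, which is close to the measuring error. The arm is clear, so I'm handing in.

```bash
python3 -c "
from bench import *
print(hand_in(), get_obs()['clock'])"
```

```text
the job is handed in; nothing more can be done
the job is handed in; nothing more can be done
```

The four canisters stand upright on the cork pads in order of height. The small one is on pad0, next to the carving board on the +y side. The medium is on pad1, the large on pad2 and the tallest on pad3. I lowered each until it touched the pad before letting go, and handed in just after 30 s on the robot's clock.

- **Order and surroundings:** the last scene, top and wrist pictures show the right order, nothing tipped, the glass where it was, and the arm clear.
- **Centring:** both cameras put every canister within about 4 mm of its pad centre. The large one is furthest off, by about 3 to 4 mm.
- **Disagreement:** the cameras disagreed with each other by about 2 to 3 mm on positions, so those offsets are near the limit of what I could measure.
- **Forces:** the wrist readings at the end of each move never passed about 16 N.

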